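Rock the measuring cell free of its analyser dock

TASK

The white measuring cell is stuck in its metal dock under the lips of two stiff sliding jaws, one on each side. Take it by the tab on top and, with its round foot still down in the dock, rock it sideways towards one jaw and then the other so that the cell itself pushes both jaws far enough out for their lips to let go of it; the gripper must not press on the dock or jaws, and the bottle, beaker and jar around must stay where they are. Then lift the cell straight up and finish while still holding it, upright and still over the dock, with its foot just clear of the jaw tops (no more than about 4 cm above them).

Things in the scene. Friction and masses are not known exactly. Their poses are not given: they have to be found in the camera images.
- cell: measuring cell, rigid white plastic, about 0.16 kg. Origin: lowest point of its round foot, z up; axes start along the dock's, within 2 degrees of sideways lean. Foot: lying cylinder of radius 12 mm, 36 mm long in x. Main part, 40 mm (x) by 44 mm (y), from 36 to 72 mm above the origin; its flat top is the shoulder that the jaw lips reach over. Above it a flat grip tab
- cell_foot (a point): lowest point of the cell's foot, the origin of the cell; starts 6 mm above the bench
- cell_grip (a point): middle of the grip tab, 112 mm above the cell's origin. The tab is 14 mm thick in the cell's x, 22 mm wide in y, from 72 to 132 mm above the origin: close the fingers along the cell's x, fingertips above the jaw tops (81 mm above the origin)
- dock: dock, fixed to the bench, turned differently each time. Origin: centre of its underside on the bench, z up; y is the direction in which the cell rocks and the jaws slide. Base plate 100 mm (x) by 150 mm (y), 6 mm thick; in its middle a trough for the foot, 25.5 mm wide in y, floor 6 mm and rim 24 mm above the bench; a dark steel jaw at +y and one at -y, 87 mm tall
- dock_pivot (a point): point on the line about which the cell rocks while its foot is down: axis of the foot's cylinder, 18 mm above the bench, straight above the dock's origin; the rocking axis is the dock's x. The cell's shoulder lies 60 mm and its grip point 100 mm above it
- jaw_left (a joint): travel (m) of the jaw at the dock's +y side, growing outward: starts at 0 to 0.001, outer stop at 0.010. No spring: about 8 N moves it and it stays. At 0 it stands 0.5 mm off the cell's side and its lip, 81 to 87 mm above the bench, reaches 6 mm in over the shoulder with a 3 mm gap. Aim for 0.008 to be well clear: a lean of about 0.15 rad
- jaw_right (a joint): the same for the jaw at the dock's -y side, growing outward (towards -y)
- reagent: bystander: amber glass bottle, 60 mm across, 130 mm tall, origin under its centre; leave alone
- beaker: bystander: open glass beaker, 68 mm across, 85 mm tall, origin under its centre; leave alone
- jar: bystander: white plastic jar, 56 mm across, 70 mm tall, origin under its centre; leave alone
Mind the look-alikes: they are no part of the job. What is shaped like the cell but blue or turquoise is not meant.

How it is judged (in metres and radians):
On the way, in this order (a step that is already met when the one before it is completed fails the run):
1. with its foot still down in the trough, the cell is rocked over and has pushed one jaw out by more than 6.5 mm (value of joint any of jaw_left, jaw_right above 0.0065 m and height (world z) of cell_foot below 0.014 m and horizontal distance between cell_foot and dock below 0.008 m), for 0.1 s.
2. with the foot still down, the cell is rocked the other way and both jaws are out by more than 6.5 mm (value of joint each of jaw_left, jaw_right above 0.0065 m and height (world z) of cell_foot below 0.014 m and horizontal distance between cell_foot and dock below 0.008 m), for 0.1 s.
At the end, for the whole second after the job is handed in: The cell is held still in the gripper over the dock (within 30 mm of the dock's axis), upright within 0.2 rad, touching nothing of the dock, its foot 89 to 135 mm above the bench, that is 2 to 48 mm above the jaw tops; the bystanders stand within 20 mm of where they were (height (world z) of cell_foot between 0.089 and 0.135 m and horizontal distance between cell_foot and dock below 0.03 m and angle between cell's own z axis and vertical below 0.2 rad and linear speed of cell below 0.02 m/s and angular speed of cell below 0.2 rad/s and contact force between the fingers and cell above 2 N and contact force between cell and dock below 0.2 N and distance of each of reagent, beaker, jar from where it was at the start of the episode below 0.02 m); the arm keeps its last pose, push and grip.
It fails at once if the robot presses on the dock or its jaws with more than 5 N (contact force between any of the fingers, the arm and dock above 5 N).
It fails at once if a bystander is moved by more than 20 mm or tipped (distance of any of reagent, beaker, jar from where it was at the start of the episode above 0.02 m or angle between any of reagent, beaker, jar's own z axis and vertical above 0.5 rad).
It also fails if it takes over 42 s, if anything falls off the work surface, if the arm or the gripper's body presses on something with over 40 N, if the wrist force passes 120 N, or if a joint passes its speed limit or range.

ROBOT

A 6-joint arm with a two-finger parallel gripper is mounted at the origin on the work surface. World frame = base frame: x ahead of the robot, y to its left, z up, the work surface at z = 0. Lengths are in m, angles in degrees, forces in N, time in s.
With the tool pointing down it reaches from about 0.25 to 0.725 m from the base axis. Payload 9.7 kg.
Tool frame: the origin (TCP) lies midway between the tips of the shut fingers; the grasp point (between the pads) lies 19 mm behind it; z points along the fingers, y is the line along which they close (so a half turn about z gives the same grasp; the last joint's range is limited). The gripper opens to 85 mm and grips with 20 to 120 N. Pads are 22 mm wide; open, the fingers measure 114 mm over their backs; the gripper's body (76 mm by 85 mm) begins 54 mm behind the grasp point. The pads swing forward as they close: fully open they stand 13 mm farther back than shut.
Start: joints at [-73.224, 4.979, 10.078, 95.1, 0, 90], TCP at [0.159, -0.527, 0.231] pointing down, gripper open.
Joint ranges: [-179.16, 179.16], [-48.56, 103.87], [-65.8, 70.77], [-126.05, 130.52], [-82.76, 87.17], [-180, 180]. Speed limits (degrees/s): [127.2, 127.2, 147.25, 180, 180, 180].

INTERFACE

Orientations are given as [roll, pitch, yaw] about the fixed x, y, z axes, in that order (R = Rz(yaw) Ry(pitch) Rx(roll)).
In Python, from workcell import bot gives the robot as it stands.
- The arm moves only by the shell command python3 -m crank 'ROWS' [FORCE]. ROWS is JSON, a list of rows, each an object with "gripper": the finger opening in mm, from 0 to 85.4; "travel": the shift along the tool's x, y, z in mm, a list of three; "twist": the turn, a rotation vector about the tool's x, y, z in rad, a list of three. In form: [{"gripper": gripper, "travel": [tx, ty, tz], "twist": [rx, ry, rz]}, ...]. A call has 1 to 12 rows; each row shifts and turns the commanded pose from where the row before left it, along the tool's axes as they then stand; what a row does not reach is not made up. A row lasts 1/8 s, in which the tool goes at most 62.5 mm and 10.7 degrees, less where a joint would pass 70% of its speed; a pose out of reach is approached as far as the arm can. A call is refused whole if a number of a shift passes 62.5 or a number of a turn 0.188, either way. A call with a gripper value outside its range is refused whole. The fingers move at their own pace and stop on an object; FORCE is the grip in N (left out, the last holds). Time passes only in rows, so rows that do not move let the fingers close. It gives the time, the measured TCP pose, the force, the opening and the grip force at its end, in the units of the state.
- bot.get_obs(): the state, without advancing time (a new reading comes with each control period).
- bot.camera(name): name is "scene" or "top" or "wrist"; returns the picture (400x640x3 uint8, red, green, blue); there is no depth.
- bot.calibration(name): a dict with "vfov" (degrees; the focal length in pixels is half the picture's height over the tangent of half this angle, whatever the lens; pixels are square), "cx", "cy" (the principal point, pixels), "k1" (the pictures are not rectified: a ray, as slopes to the right and down, at radius r is drawn at 1 + k1 r^2 times it, then the intrinsics apply), "camera_from_world" (4x4, takes a point from world to camera coordinates). Camera axes: x right, y down, z forward; pixel columns grow to the right and rows downward; lengths in m; the calibration is good to about 2 mm. A picture is of the moment at which its call begins: read the wrist's pose just before it. calibration takes no time and is no camera call; for the wrist camera it gives the pose at the moment of the call.
- bot.job_done(): hands the job in; it is judged then, once.
The state is a dict: "time": time; "q": joint angles; "qd": joint speeds; "joint_efforts": joint torques, N m; "ee_pos": TCP position; "tcp_rot": TCP orientation; "wrist_force": force on the tool from outside, world axes, zero at the start; "torque": the same for the moment, N m; "opening": finger opening in m; "grasp_force": force on a finger pad.
Only numpy, scipy, OpenCV 4.12 (cv2) and the standard library are available. Lean on these libraries where they do the work, as an engineer would, in place of code of your own. Each camera call takes 0.05 s, during which the arm holds its last target. There are 200 camera calls.

## Working session

There is one attempt and no reset: what is moved stays moved. The work goes in short steps, Python scripts to look and compute and a shell command to move; the robot and the scene stay as the last step left them, time stands still between calls to the robot, and variables do not carry over. Pictures are saved under pics/ and viewed, at most 10 in all, crops included, and the job is handed in when it is done.

```bash
ls; mkdir -p pics; python3 - <<'E'
from workcell import bot
import cv2
for n in ("scene","top"):
    im=bot.camera(n); cv2.imwrite(f"pics/{n}0.png",im[:,:,::-1]); c=bot.calibration(n); print(n,c)
print(bot.get_obs())
E
```

```text
pics
scene {'vfov': 56.10669594672613, 'cx': 319.144335250719, 'cy': 196.13805803287525, 'k1': -0.009497132285610745, 'camera_from_world': array([[-0.77976331,  0.6258496 ,  0.01677675,  0.41782522],
       [ 0.49834534,  0.63667691, -0.58846787, -0.19245152],
       [-0.37897375, -0.45050504, -0.80834653,  1.26278838],
       [ 0.        ,  0.        ,  0.        ,  1.        ]])}
top {'vfov': 55.629039682218334, 'cx': 307.7816168700524, 'cy': 202.88376206702398, 'k1': -0.06908249288904808, 'camera_from_world': array([[ 0.01986613, -0.99978359, -0.00617376, -0.01072304],
       [-0.99243012, -0.01897075, -0.12133655,  0.57192317],
       [ 0.12119318,  0.00853751, -0.99259223,  0.96268244],
       [ 0.        ,  0.        ,  0.        ,  1.        ]])}
{'time': 0.1, 'q': array([-7.32251065e+01,  5.00819801e+00,  1.00402965e+01,  9.50989397e+01,
       -3.57317856e-04,  8.99998589e+01]), 'qd': array([-0.065433  , -0.07741494,  0.09694642, -0.04068634, -0.03175436,
       -0.00768094]), 'joint_efforts': array([-2.44842349e-04, -5.21561229e+01,  4.65652299e+01,  1.59715506e-02,
       -4.93456719e-05, -7.62344854e-06]), 'ee_pos': array([ 0.15867938, -0.52641117,  0.23066323]), 'tcp_rot': array([-1.79933159e+02,  3.57152981e-04,  1.67750351e+01]), 'wrist_force': array([-0.6325659 ,  0.2618216 , -0.68910955]), 'torque': array([ 0.03613007, -0.02248188, -0.02910415]), 'grasp_force': 0.0, 'opening': 0.08539758045896927}
```

View pics/scene0.png

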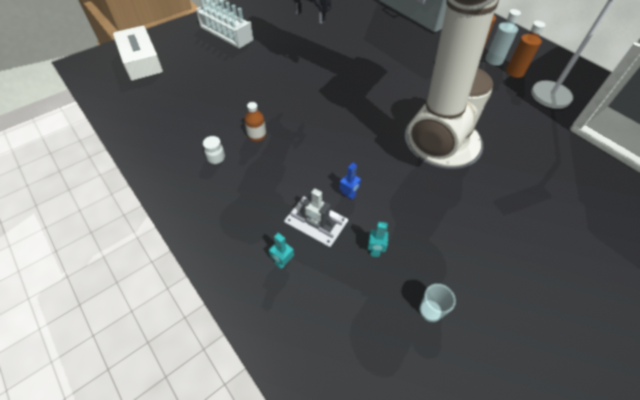

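View pics/top0.png

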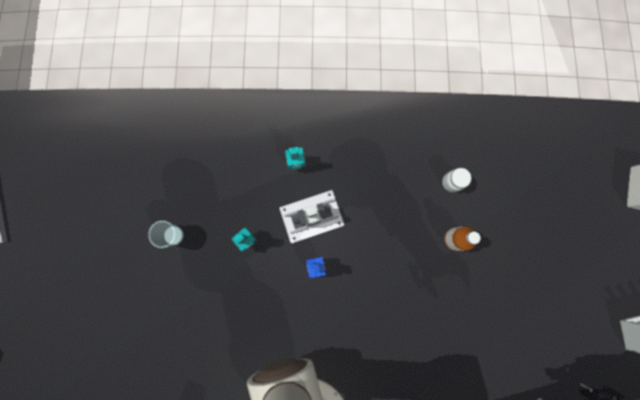

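Scene: the white cell is in the metal dock at (315,207). The look-alikes, all loose, are blue (350,183) and turquoise (281,250) and (378,240). In the top view the dock is at (312,216), and only the white one in the dock fits. I'll confirm with a crop and measure the plate.

```bash
cat > h.py <<'E'
import numpy as np, cv2
def unproj(c,px,z):
    f=200/np.tan(np.radians(c['vfov']/2)); d=(np.atleast_2d(px)-[c['cx'],c['cy']])/f
    u=d.copy()
    for _ in range(20): u=d/(1+c['k1']*(u**2).sum(1,keepdims=True))
    M=np.array(c['camera_from_world']); R,t=M[:3,:3],M[:3,3]; o=-R.T@t
    r=np.c_[u,np.ones(len(u))]@R
    return o+r*((z-o[2])/r[:,2])[:,None]
def proj(c,P):
    f=200/np.tan(np.radians(c['vfov']/2)); M=np.array(c['camera_from_world'])
    p=np.atleast_2d(P)@M[:3,:3].T+M[:3,3]; u=p[:,:2]/p[:,2:]
    return u*(1+c['k1']*(u**2).sum(1,keepdims=True))*f+[c['cx'],c['cy']]
E
python3 - <<'E'
from h import *; from workcell import bot
c=bot.calibration("top"); im=cv2.imread("pics/top0.png")
g=cv2.cvtColor(im,6); m=np.zeros_like(g); m[180:250,265:360]=(g[180:250,265:360]>110)*255
cs=max(cv2.findContours(m,0,1)[0],key=cv2.contourArea).reshape(-1,2).astype(float)
w=unproj(c,cs,.006)[:,:2]; print(cv2.minAreaRect((w*1000).astype(np.float32)))
s=cv2.imread("pics/scene0.png")[170:265,260:400]; t=im[180:255,262:372]
a=cv2.resize(s,(700,475),interpolation=2)[:, :]; b=cv2.resize(t,(700,477),interpolation=2)
cv2.imwrite("pics/crop1.png",cv2.resize(np.hstack([a[:475],b[:475]]),None,fx=.57,fy=.57*1.0) if 0 else b)
E
```

```text
((540.1915283203125, -9.335838317871094), (105.29930114746094, 154.489990234375), 19.50304412841797)
```

View pics/crop1.png

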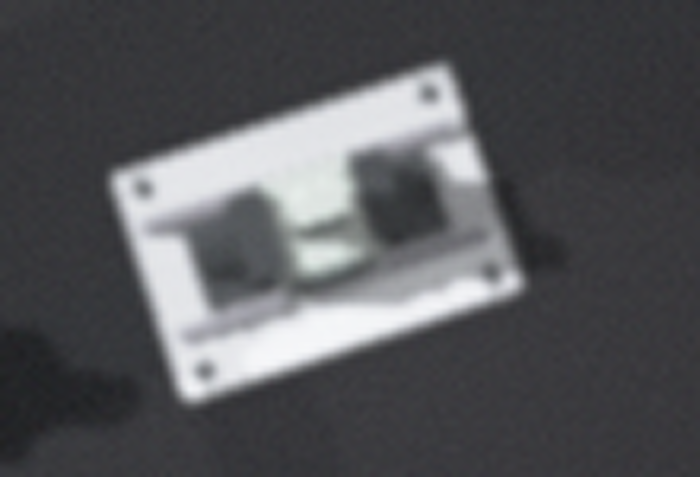

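The crop confirms it: the white tab and body sit between dark jaws on the bright plate. Dock centre is at about (0.540, -0.009), with its x axis at 19.5°. I want tool yaw 109.5, so that tool x lies along dock +y.

```bash
python3 -m crank '[{"gripper":85,"travel":[47,-35,0],"twist":[0,0,0]},{"gripper":85,"travel":[47,-35,0],"twist":[0,0,0]},{"gripper":85,"travel":[47,-35,0],"twist":[0,0,0]},{"gripper":85,"travel":[47,-35,0],"twist":[0,0,0]},{"gripper":85,"travel":[47,-35,0],"twist":[0,0,0]},{"gripper":85,"travel":[47,-35,0],"twist":[0,0,0]},{"gripper":85,"travel":[47,-35,0],"twist":[0,0,0]},{"gripper":85,"travel":[47,-35,0],"twist":[0,0,0]},{"gripper":85,"travel":[47,-35,0],"twist":[0,0,0]},{"gripper":85,"travel":[47,-35,0],"twist":[0,0,0]},{"gripper":85,"travel":[44,-35,0],"twist":[0,0,0]}]' 60
python3 -m crank '[{"gripper":85,"travel":[0,0,0],"twist":[0,0,-0.18]},{"gripper":85,"travel":[0,0,0],"twist":[0,0,-0.18]},{"gripper":85,"travel":[0,0,0],"twist":[0,0,-0.18]},{"gripper":85,"travel":[0,0,0],"twist":[0,0,-0.18]},{"gripper":85,"travel":[0,0,0],"twist":[0,0,-0.18]},{"gripper":85,"travel":[0,0,0],"twist":[0,0,-0.18]},{"gripper":85,"travel":[0,0,0],"twist":[0,0,-0.18]},{"gripper":85,"travel":[0,0,0],"twist":[0,0,-0.18]},{"gripper":85,"travel":[0,0,0],"twist":[0,0,-0.18]},{"gripper":85,"travel":[0,0,0],"twist":[0,0,0]},{"gripper":85,"travel":[0,0,0],"twist":[0,0,0]}]'
python3 - <<'E'
from h import *; from workcell import bot
c=bot.calibration("wrist"); im=bot.camera("wrist")[:,:,::-1].copy(); cv2.imwrite("pics/w0.png",im)
import pickle; pickle.dump(c,open("w0.pkl","wb")); o=bot.get_obs(); print(o['time'],o['ee_pos'],o['tcp_rot'])
E
```

```text
time: 1.48
ee_pos: [0.5406, -0.0077, 0.2309]
tcp_rot: [180.0, 0.0, 16.8]
wrist_force: [1.6, 0.3, 0.3]
opening: 0.0848
grasp_force: 0.0
time: 2.85
ee_pos: [0.5397, -0.0096, 0.2311]
tcp_rot: [-180.0, -0.0, 109.4]
wrist_force: [0.7, -0.4, -0.5]
opening: 0.0848
grasp_force: 0.0
2.9 [ 0.53973154 -0.00963337  0.23117184] [-1.79989966e+02 -2.96188595e-03  1.09405031e+02]
```

View pics/w0.png

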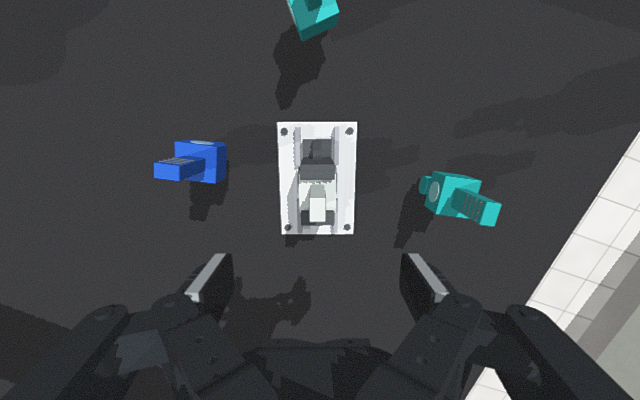

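Wrist view: the plate's corners are at (278,122), (357,122), (354,234) and (278,234). The tab top is the bright quad at (309–326, 198–222). I'll measure both.

```bash
python3 - <<'E'
from h import *; import pickle
c=pickle.load(open("w0.pkl","rb")); im=cv2.imread("pics/w0.png"); g=cv2.cvtColor(im,6)
m=np.zeros_like(g); m[110:245,268:368]=(g[110:245,268:368]>110)*255
cs=max(cv2.findContours(m,0,1)[0],key=cv2.contourArea).reshape(-1,2).astype(float)
w=unproj(c,cs,.006)[:,:2]; print(cv2.minAreaRect((w*1000).astype(np.float32)))
print(unproj(c,[[309.5,198],[326,198],[326,222],[309.5,222],[317.7,210]],.138).round(4))
th=np.radians(19.5)
for X in [(0,0,.138),(0,11,.138),(0,-11,.138),(50,75,.006),(-50,-75,.006)]:
    p=[.540+.001*(X[0]*np.cos(th)-X[1]*np.sin(th)),-.009+.001*(X[0]*np.sin(th)+X[1]*np.cos(th)),X[2]]
    print(X,proj(c,p).round(1))
cv2.imwrite("pics/w0c.png",cv2.resize(im[110:250,250:385],None,fx=4,fy=4,interpolation=2))
E
```

```text
((541.1190185546875, -11.457756042480469), (101.08966827392578, 151.2625274658203), 19.57455825805664)
[[ 0.5314 -0.0036  0.138 ]
 [ 0.5448  0.0011  0.138 ]
 [ 0.5523 -0.0195  0.138 ]
 [ 0.5385 -0.0243  0.138 ]
 [ 0.5417 -0.0114  0.138 ]]
(0, 0, 0.138) [[316.8 206.9]]
(0, 11, 0.138) [[316.8 194.6]]
(0, -11, 0.138) [[316.8 218.8]]
(50, 75, 0.006) [[356.6 119.1]]
(-50, -75, 0.006) [[280.8 232.1]]
```

View pics/w0c.png

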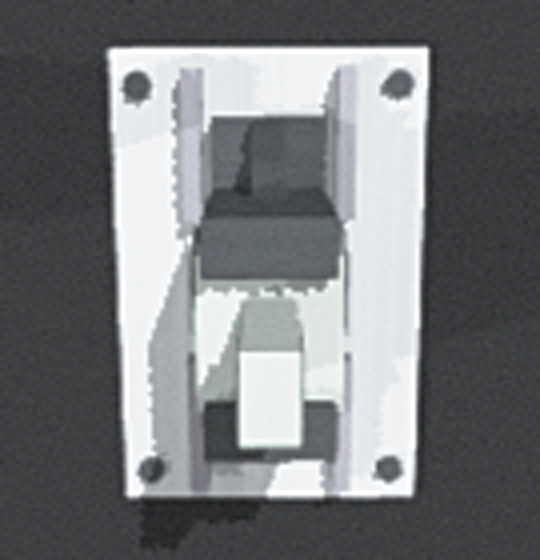

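The dock is at (0.5411, -0.0115) with yaw 19.6°, and the tab top agrees at (0.5416, -0.0113). Descending to TCP z≈0.103 and gripping.

```bash
python3 -m crank '[{"gripper":85,"travel":[-2,1,18],"twist":[0,0,-0.003]},{"gripper":85,"travel":[0,0,30],"twist":[0,0,0]},{"gripper":85,"travel":[0,0,30],"twist":[0,0,0]},{"gripper":60,"travel":[0,0,25],"twist":[0,0,0]},{"gripper":50,"travel":[0,0,15],"twist":[0,0,0]},{"gripper":40,"travel":[0,0,10],"twist":[0,0,0]},{"gripper":40,"travel":[0,0,0],"twist":[0,0,0]},{"gripper":30,"travel":[0,0,0],"twist":[0,0,0]}]' 60
python3 -m crank '[{"gripper":22,"travel":[0,0,0],"twist":[0,0,0]},{"gripper":18,"travel":[0,0,0],"twist":[0,0,0]},{"gripper":14,"travel":[0,0,0],"twist":[0,0,0]},{"gripper":0,"travel":[0,0,0],"twist":[0,0,0]},{"gripper":0,"travel":[0,0,0],"twist":[0,0,0]},{"gripper":0,"travel":[0,0,0],"twist":[0,0,0]},{"gripper":0,"travel":[0,0,0],"twist":[0,0,0]}]' 60
```

```text
time: 3.9
ee_pos: [0.5418, -0.0112, 0.1041]
tcp_rot: [179.9, 0.0, 109.8]
wrist_force: [0.7, 0.2, 0.4]
opening: 0.0303
grasp_force: 0.0
time: 4.78
ee_pos: [0.5414, -0.0113, 0.1037]
tcp_rot: [180.0, 0.0, 109.8]
wrist_force: [-2.3, -0.5, 5.8]
opening: 0.0131
grasp_force: 58.7
```

Gripped (58.7 N). Rocking towards dock +y (tool +x) about the pivot, 85.7 mm below the TCP.

```bash
python3 -m crank '[{"gripper":0,"travel":[1.9,0,0.02],"twist":[0,-0.0225,0]},{"gripper":0,"travel":[1.9,0,0.02],"twist":[0,-0.0225,0]},{"gripper":0,"travel":[1.9,0,0.02],"twist":[0,-0.0225,0]},{"gripper":0,"travel":[0,0,0],"twist":[0,0,0]}]' 80
python3 -m crank '[{"gripper":0,"travel":[1.9,0,0.02],"twist":[0,-0.0225,0]},{"gripper":0,"travel":[1.9,0,0.02],"twist":[0,-0.0225,0]},{"gripper":0,"travel":[1.9,0,0.02],"twist":[0,-0.0225,0]},{"gripper":0,"travel":[1.9,0,0.02],"twist":[0,-0.0225,0]},{"gripper":0,"travel":[0,0,0],"twist":[0,0,0]},{"gripper":0,"travel":[0,0,0],"twist":[0,0,0]},{"gripper":0,"travel":[0,0,0],"twist":[0,0,0]}]'
python3 - <<'E'
from h import *; from workcell import bot
c=bot.calibration("wrist"); im=bot.camera("wrist")[:,:,::-1].copy(); cv2.imwrite("pics/w1.png",im)
o=bot.get_obs(); print(o['ee_pos'],o['tcp_rot'],o['wrist_force'],o['torque'])
E
```

```text
time: 5.28
ee_pos: [0.5398, -0.0061, 0.1036]
tcp_rot: [179.9, 4.0, 109.8]
wrist_force: [0.2, -5.1, 5.3]
opening: 0.0134
grasp_force: 78.2
time: 6.15
ee_pos: [0.5374, 0.0011, 0.1029]
tcp_rot: [179.9, 9.1, 109.8]
wrist_force: [0.6, -3.1, 6.5]
opening: 0.013
grasp_force: 78.3
[0.53740808 0.00109617 0.10284359] [179.92975566   9.06497032 109.74871088] [-0.01802658 -1.99710308  5.62654153] [-0.67006108 -0.07987317 -0.05611659]
```

View pics/w1.png

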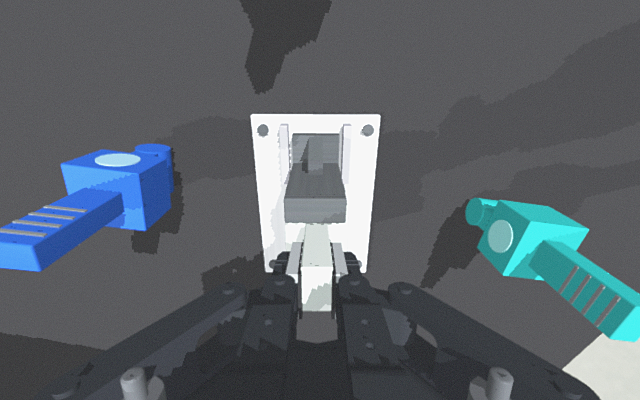

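The cell leans towards the far (+y) jaw. That jaw's top face spans about (285–345, 165–197), with its front lip face below it. Estimating the travel from edges.

```bash
python3 - <<'E'
from h import *; from workcell import bot
c=bot.calibration("wrist"); im=cv2.imread("pics/w1.png"); g=cv2.cvtColor(im,6)[:,295:340].mean(1)
th=np.radians(19.65); ey=np.array([-np.sin(th),np.cos(th)])
for r in range(126,236): 
    if abs(g[r+1]-g[r-1])>12:
        print(r,int(g[r+1]-g[r-1]),[round(float((unproj(c,[[317,r]],z)[0,:2]-[.5411,-.0115])@ey*1000),1) for z in(.006,.081,.087)])
print(unproj(c,[[251,114],[380,114]],.006), )
E
```

```text
132 -93 [62.0, 76.0, 77.1]
133 -156 [61.2, 75.5, 76.6]
134 -32 [60.5, 74.9, 76.1]
135 41 [59.7, 74.4, 75.6]
136 12 [58.9, 73.9, 75.1]
162 -16 [37.7, 59.7, 61.4]
163 -17 [36.8, 59.1, 60.9]
197 24 [6.2, 38.6, 41.2]
198 44 [5.2, 37.9, 40.6]
199 22 [4.3, 37.3, 39.9]
222 67 [-18.7, 22.0, 25.2]
223 91 [-19.7, 21.3, 24.5]
224 36 [-20.7, 20.6, 23.9]
[[0.4693237  0.04305991 0.006     ]
 [0.56260975 0.07645427 0.006     ]]
```

The lip's inner edge is at y≈24.5 mm against 16.5 mm nominal, so jaw_left is out about 8 mm. Rocking the other way.

```bash
python3 -m crank '[{"gripper":0,"travel":[-1.9,0,0.02],"twist":[0,0.0225,0]},{"gripper":0,"travel":[-1.9,0,0.02],"twist":[0,0.0225,0]},{"gripper":0,"travel":[-1.9,0,0.02],"twist":[0,0.0225,0]},{"gripper":0,"travel":[-1.9,0,0.02],"twist":[0,0.0225,0]},{"gripper":0,"travel":[-1.9,0,0.02],"twist":[0,0.0225,0]},{"gripper":0,"travel":[-1.9,0,0.02],"twist":[0,0.0225,0]},{"gripper":0,"travel":[-1.9,0,0.02],"twist":[0,0.0225,0]},{"gripper":0,"travel":[0,0,0],"twist":[0,0,0]}]'
python3 -m crank '[{"gripper":0,"travel":[-1.9,0,0.02],"twist":[0,0.0225,0]},{"gripper":0,"travel":[-1.9,0,0.02],"twist":[0,0.0225,0]},{"gripper":0,"travel":[-1.9,0,0.02],"twist":[0,0.0225,0]},{"gripper":0,"travel":[-1.9,0,0.02],"twist":[0,0.0225,0]},{"gripper":0,"travel":[-1.9,0,0.02],"twist":[0,0.0225,0]},{"gripper":0,"travel":[-1.9,0,0.02],"twist":[0,0.0225,0]},{"gripper":0,"travel":[-1.9,0,0.02],"twist":[0,0.0225,0]},{"gripper":0,"travel":[0,0,0],"twist":[0,0,0]},{"gripper":0,"travel":[0,0,0],"twist":[0,0,0]},{"gripper":0,"travel":[0,0,0],"twist":[0,0,0]}]'
python3 - <<'E'
from h import *; from workcell import bot
a=bot.camera("wrist")[:,:,::-1]; c=bot.calibration("wrist"); b=bot.camera("scene")[:,:,::-1]; t=bot.camera("top")[:,:,::-1]
cv2.imwrite("pics/s2.png",np.vstack([cv2.resize(b[150:260,240:400],(640,440)) [:300+0]*1, cv2.resize(a,(480,300))[:, :].copy() if 0 else cv2.resize(a[100:300],(640,200))]))
cv2.imwrite("pics/w2.png",a); import pickle; pickle.dump(c,open("w2.pkl","wb"))
E
```

```text
time: 7.2
ee_pos: [0.542, -0.0115, 0.1037]
tcp_rot: [179.9, -0.0, 109.7]
wrist_force: [0.5, -1.6, 6.4]
opening: 0.0136
grasp_force: 78.4
time: 8.45
ee_pos: [0.546, -0.0232, 0.1024]
tcp_rot: [180.0, -9.1, 109.8]
wrist_force: [1.0, 2.6, 5.6]
opening: 0.013
grasp_force: 78.2
```

View pics/s2.png

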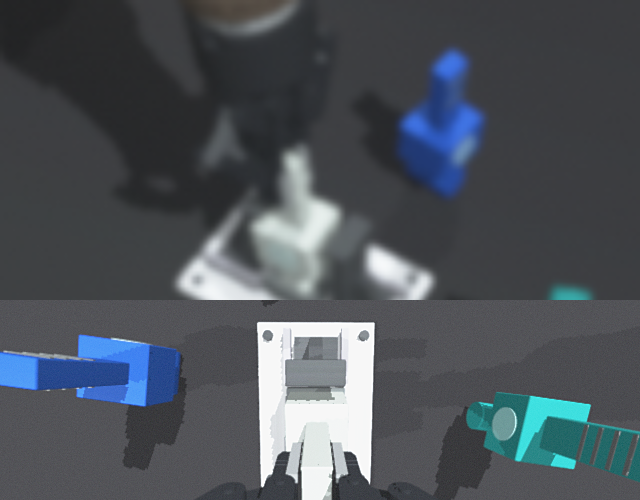

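The scene view shows the cell leaning towards −y and the +y jaw standing clear of it, but the −y jaw is hidden behind the cell. I'll add a little margin, return upright, then try a short lift and watch the force.

```bash
python3 -m crank '[{"gripper":0,"travel":[-0.6,0,0.01],"twist":[0,0.007,0]},{"gripper":0,"travel":[0,0,0],"twist":[0,0,0]},{"gripper":0,"travel":[0,0,0],"twist":[0,0,0]},{"gripper":0,"travel":[0.6,0,0.01],"twist":[0,-0.007,0]},{"gripper":0,"travel":[1.9,0,0.02],"twist":[0,-0.0225,0]},{"gripper":0,"travel":[1.9,0,0.02],"twist":[0,-0.0225,0]},{"gripper":0,"travel":[1.9,0,0.02],"twist":[0,-0.0225,0]},{"gripper":0,"travel":[1.9,0,0.02],"twist":[0,-0.0225,0]},{"gripper":0,"travel":[1.9,0,0.02],"twist":[0,-0.0225,0]},{"gripper":0,"travel":[1.9,0,0.02],"twist":[0,-0.0225,0]},{"gripper":0,"travel":[1.9,0,0.02],"twist":[0,-0.0225,0]},{"gripper":0,"travel":[0,0,0],"twist":[0,0,0]}]'
python3 -m crank '[{"gripper":0,"travel":[0,0,-2],"twist":[0,0,0]},{"gripper":0,"travel":[0,0,-2],"twist":[0,0,0]},{"gripper":0,"travel":[0,0,-1],"twist":[0,0,0]},{"gripper":0,"travel":[0,0,0],"twist":[0,0,0]}]'
```

```text
time: 10.1
ee_pos: [0.5414, -0.0108, 0.1037]
tcp_rot: [180.0, 0.0, 109.8]
wrist_force: [0.1, 2.1, 7.0]
opening: 0.0131
grasp_force: 78.6
time: 10.6
ee_pos: [0.5413, -0.0113, 0.1082]
tcp_rot: [-180.0, -0.0, 109.8]
wrist_force: [-0.1, -1.1, -1.8]
opening: 0.0128
grasp_force: 77.8
```

The wrist now carries only the cell's weight (−1.8 N) after lifting past the 3 mm gap, so the lips are clear. Lifting the rest of the way.

```bash
python3 -m crank '[{"gripper":0,"travel":[0,0,-8],"twist":[0,0,0]},{"gripper":0,"travel":[0,0,-12],"twist":[0,0,0]},{"gripper":0,"travel":[0,0,-15],"twist":[0,0,0]},{"gripper":0,"travel":[0,0,-15],"twist":[0,0,0]},{"gripper":0,"travel":[0,0,-15],"twist":[0,0,0]},{"gripper":0,"travel":[0,0,-15],"twist":[0,0,0]},{"gripper":0,"travel":[0,0,-12],"twist":[0,0,0]},{"gripper":0,"travel":[0,0,-8],"twist":[0,0,0]},{"gripper":0,"travel":[0,0,0],"twist":[0,0,0]},{"gripper":0,"travel":[0,0,0],"twist":[0,0,0]},{"gripper":0,"travel":[0,0,0],"twist":[0,0,0]}]'
python3 - <<'E'
from h import *; from workcell import bot
b=bot.camera("scene")[:,:,::-1]; t=bot.camera("wrist")[:,:,::-1]; u=bot.camera("top")[:,:,::-1]
cv2.imwrite("pics/w3.png",t);cv2.imwrite("pics/s3.png",b);cv2.imwrite("pics/t3.png",u)
p=lambda i,y,x:cv2.resize(i[y:y+100,x:x+133],(400,300),interpolation=2)
cv2.imwrite("pics/f3.png",np.vstack([np.hstack([p(b,160,255),p(u,170,250)]),np.hstack([cv2.resize(t[100:400,120:520],(400,300)),cv2.resize(b,(400,300))])]))
E
```

```text
time: 11.98
ee_pos: [0.5411, -0.0112, 0.2077]
tcp_rot: [-179.9, -0.0, 109.8]
wrist_force: [-0.1, 0.4, -2.2]
opening: 0.0128
grasp_force: 78.0
```

View pics/f3.png

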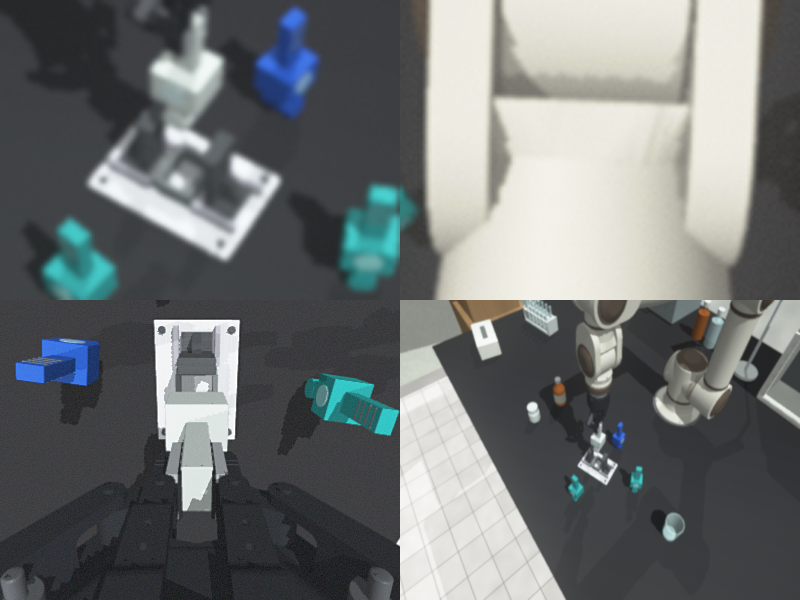

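The cell hangs free over the dock, with both jaws apart and the bystanders in place. One check of the −y jaw's travel against projected lip edges before handing in.

```bash
python3 - <<'E'
from h import *; from workcell import bot
c=bot.calibration("scene"); im=cv2.imread("pics/s3.png"); k=10; x0,y0=285,185
v=cv2.resize(im[y0:y0+55,x0:x0+75],None,fx=k,fy=k,interpolation=2)
th=np.radians(19.65)
def P(x,y,z): return [.5411+(x*np.cos(th)-y*np.sin(th))/1e3,-.0115+(x*np.sin(th)+y*np.cos(th))/1e3,z/1e3]
def line(A,B,col):
    q=((proj(c,[P(*A),P(*B)])-[x0,y0]+.5)*k).astype(int); cv2.line(v,tuple(map(int,q[0])),tuple(map(int,q[1])),col,1)
for s in(1,-1):
    for t,col in((3,(0,0,255)),(8,(0,255,0))): line((-20,s*(16.5+t),87),(20,s*(16.5+t),87),col)
    line((-50,s*75,6),(50,s*75,6),(255,255,0)); line((50,-75*s,6),(50,75*s,6),(255,255,0))
cv2.imwrite("pics/c3.png",v)
E
```

```text
(no output)
```

View pics/c3.png

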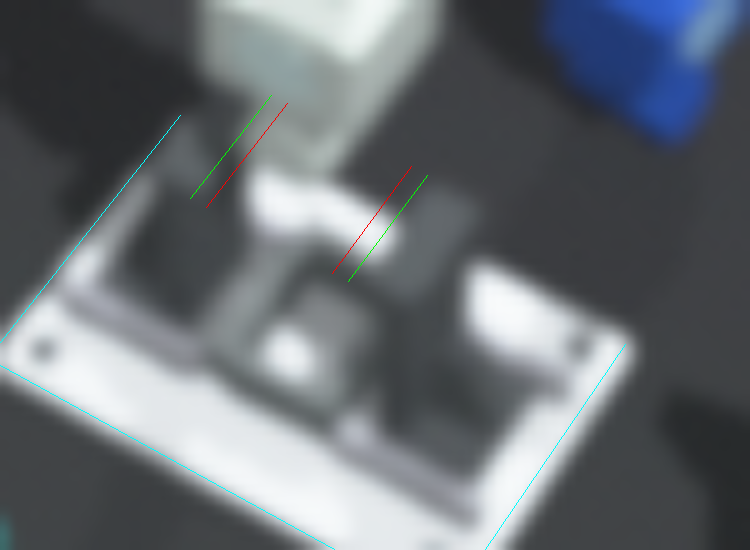

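Both jaw lips lie at or beyond the green 8 mm lines: left at about (205,150), right at about (405,240). The job is done, so I'm handing it in.

```bash
python3 -c "
from workcell import bot
print(bot.job_done())"
```

```text
the job is handed in; nothing more can be done
None
```

The cell pushed both jaws out by about 8 mm (from camera estimates); it was lifted straight up and handed in held upright and still over the dock, foot about 110 mm above the bench, at about 12 s; no verdict came back.

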